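# Drop a batch of brass blanks from the bench hopper

## Task

First slide the empty steel tray under the bench hopper, handle outwards, its far end up to the foot of the column so that it sits centred and square under the outlet. Then lift the latch by its tab, swing the lever over to open the trap-door fully and let all six brass blanks drop into the tray; afterwards swing the lever back until the trap-door is fully shut and put the latch right down again to lock it. Leave the tray with the blanks standing under the hopper and leave everything else on the bench alone.

Things in the scene. Friction and masses are not known exactly. Their poses are not given: they have to be found in the camera images.
- hopper: aluminium drop-bottom hopper on a column, fixed; origin on the bench below the outlet's centre. Axes: z up, y horizontal from the column through the outlet to the lever side, x across. Throat 110 x 110 mm, flaring along x to 190 mm at the rim, 250 mm high. Lever and latch lie outside its +y wall (at y = 55 mm). Under the outlet it is open from x and +y.
- outlet (a point): centre of the square outlet (104 x 104 mm inside), 165 mm above the bench; axes as the hopper's. The opened trap-door hangs down to about 50 mm above the bench. A fixed three-sided clear spill guard hangs below the outlet (at x = 68 mm and y = +-66 mm) down to 52 mm above the bench: the tray passes under it.
- foot_edge (a point): middle of the near edge of the column's cast foot (130 mm wide, 14 mm high), on the bench at hopper y = -102 mm, facing +y; the 36 mm column behind it, at y = -157 mm, is 305 mm high.
- trap (a joint): angle of the trap-door that closes the outlet, with its lever: 0 = fully shut (its stop), 1.257 = fully open (its stop). Stiff hinge: stays where it is left, even loaded; 2 to 4 N at the knob moves it. Locked while the latch is down. The shaft runs along the hopper's y at the outlet's -x edge; opening swings the lever towards the hopper's +x.
- shaft (a point): point on the hinge shaft of trap-door and lever, in the lever's plane (hopper x = -56, y = 85, z = 160 mm); axes as the hopper's. The steel lever (flat bar 14 x 6 mm) stands up from here; shut it leans 32 degrees from upright to -x, fully open 40 degrees to +x, always in the plane y = 85 mm.
- lever_knob (a point): centre of the black ball knob, 24 mm across, at the lever's end, 130 mm from the shaft axis. A stud (12 mm across) sticks out of the lever to +y at 90 mm from the shaft, as far as y = 127 mm.
- latch (a joint): angle of the latch: 0 = down (its stop), its nose behind the lever's stud so that the lever is locked; about 0.15 frees the stud, 0.9 = fully up (its stop). Stiff pivot, stays where it is left (about 3 N at the tab moves it). It comes down only when the lever is right back at its shut stop (within 0.02 rad).
- latch_pivot (a point): pivot of the latch, a flat steel arm 160 mm long that points to -x of the hopper when down (hopper x = 60, y = 118, z = 240 mm); axes as the hopper's. Pivot axis along y; the latch is in the plane y = 118 mm.
- latch_tab (a point): centre of the ball (16 mm across) on the latch's thumb tab, 45 mm from the pivot; with the latch down it stands above the pivot, leaning 22 degrees to -x. Pushing it to +x of the hopper raises the latch, pushing it back to -x lowers it.
- tray_center (a point): centre of the catch tray, half-way up (20 mm above the bench): an open steel tray 160 mm (its x) by 200 mm (its y), 40 mm high, walls 4 mm, empty, about 0.45 kg; z up. A bar handle sticks out from the middle of its +y end.
- tray_grip (a point): grip point on the tray's handle: a bar 14 mm wide (across, tray x) and 12 mm thick, running along the tray's y from its end wall (100 mm from the tray's centre) to 250 mm; this point is 215 mm from the tray's centre, 30 mm above the bench.
- blank0_center (a point): centre of one of the six round brass blanks (12 mm diameter, 26 mm long, about 25 g) lying loose on the shut trap-door in the hopper
- blank1_center (a point): centre of one of the six round brass blanks (12 mm diameter, 26 mm long, about 25 g) lying loose on the shut trap-door in the hopper
- blank2_center (a point): centre of one of the six round brass blanks (12 mm diameter, 26 mm long, about 25 g) lying loose on the shut trap-door in the hopper
- blank3_center (a point): centre of one of the six round brass blanks (12 mm diameter, 26 mm long, about 25 g) lying loose on the shut trap-door in the hopper
- blank4_center (a point): centre of one of the six round brass blanks (12 mm diameter, 26 mm long, about 25 g) lying loose on the shut trap-door in the hopper
- blank5_center (a point): centre of one of the six round brass blanks (12 mm diameter, 26 mm long, about 25 g) lying loose on the shut trap-door in the hopper
- tape_roll: roll of masking tape, 100 mm across, 48 mm high, lying flat; a bystander to leave alone; origin at its underside's centre
- bur_stand: green stand of small burs, 110 x 75 x 70 mm; a bystander to leave alone; origin at its underside's centre
- scriber: red-handled scriber, 170 mm long; a bystander to leave alone; origin at its underside's centre
- tube: thin aluminium tube, 150 mm long; a bystander to leave alone; origin at its underside's centre
- drill_vise: small drill vise, 130 x 75 x 44 mm; a bystander to leave alone; origin at its underside's centre
- glue: white glue bottle, 40 mm across, 95 mm high, standing; a bystander to leave alone; origin at its underside's centre
- sticks: bundle of thin wooden sticks, 120 mm long; a bystander to leave alone; origin at its underside's centre

How it is judged:
By the outcome, as a careful person would: the job done as asked, in the order asked, and still so for the second after the job is handed in, with the robot touching nothing.
It also fails if it takes over 72 s, if anything falls off the work surface, if the arm or the gripper's body presses on something with over 40 N, if the wrist force passes 120 N, or if a joint passes its speed limit or range.

## Robot

A 6-joint arm with a two-finger parallel gripper is mounted at the origin on the work surface. World frame = base frame: x ahead of the robot, y to its left, z up, the work surface at z = 0. Lengths are in mm, angles in rad, forces in N, time in s.
With the tool pointing down it reaches from about 350 to 875 mm from the base axis. Payload 4.2 kg.
Tool frame: the origin (TCP) lies at the very end of the fingers, on their centre line; the grasp point (between the pads) lies 19 mm behind it; z points along the fingers, y is the line along which they close (so a half turn about z gives the same grasp; the last joint's range is limited). The gripper opens to 85 mm and grips with 20 to 120 N. Pads are 22 mm wide; open, the fingers measure 114 mm over their backs; the gripper's body (76 mm by 85 mm) begins 54 mm behind the grasp point. The pads swing forward as they close: fully open they stand 13 mm farther back than shut.
Start: joints at [-0.876, 0.385, 0.008, 0, -1.194, -0.259], TCP at [263.847, -566.555, 231.312] pointing down, gripper open.
Joint ranges: [-3.14, 3.14], [-1.21, 2.06], [-1.07, 1.41], [-3.16, 2.05], [-2.99, -0.16], [-3.1, 3.1]. Speed limits (rad/s): [2.79, 2.79, 3.14, 3.14, 3.14, 3.14].

## Interface

Orientations are given as a unit quaternion [x, y, z, w].
In Python, from bench import arm gives the robot as it stands.
- The arm moves only by the tool servo_tool, never from a script. Its argument "rows" is a list that holds one entry, the list of rows, each a list of 7 numbers: the finger opening in mm, from 0 to 85.4, then the shift along the tool's x, y, z in mm, then the turn, a rotation vector about the tool's x, y, z in rad. A call has 1 to 10 rows; each row is the pose to reach, as a shift and turn from the pose commanded when the call began, along the tool's axes at that moment; what a row does not reach only later rows make up. A row lasts 1/8 s, in which the tool goes at most 62.5 mm and 10.7 degrees, less where a joint would pass 70% of its speed; a pose out of reach is approached as far as the arm can. A call with a gripper value outside its range is refused whole. The fingers move at their own pace and stop on an object; the grip force is fixed at half the most. Time passes only in rows, so rows that repeat a pose let the fingers close. It gives the time, the measured TCP pose, the force, the opening and the grip force at its end, in the units of the state.
- arm.read_state(): the state, without advancing time (a new reading comes with each control period).
- arm.get_image(name): name is "scene" or "side" or "wrist"; returns the picture (384x512x3 uint8, red, green, blue); there is no depth.
- arm.camera_params(name): a dict with "intrinsics" (3x3 intrinsics, pixels), "R" (3x3) and "t" (3): a world point X has camera coordinates R X + t. Camera axes: x right, y down, z forward; pixel columns grow to the right and rows downward; lengths in mm; the calibration is good to about 2 mm. A picture is of the moment at which its call begins: read the wrist's pose just before it. camera_params takes no time and is no camera call; for the wrist camera it gives the pose at the moment of the call.
- arm.job_done(): hands the job in; it is judged then, once.
The state is a dict: "clock": time; "joints": joint angles; "joint_vel": joint speeds; "joint_efforts": joint torques, N m; "position": TCP position; "ee_rot": TCP orientation; "contact_force": force on the tool from outside, world axes, zero at the start; "wrist_torque": the same for the moment, N m; "gripper_width": finger opening in mm; "grasp_force": force on a finger pad.
Only numpy, scipy, OpenCV 4.12 (cv2) and the standard library are available. Lean on these libraries where they do the work, as an engineer would, in place of code of your own. Each camera call takes 0.05 s, during which the arm holds its last target. There are 200 camera calls.

## Working session

There is one attempt and no reset: what is moved stays moved. The work goes in short steps, Python scripts to look and compute and a tool call to move; the robot and the scene stay as the last step left them, time stands still between calls to the robot, and variables do not carry over. Pictures are saved under pics/ and viewed, at most 10 in all, crops included, and the job is handed in when it is done.

Besides the shell and the picture viewer there is one more tool, called after "Request:" by a JSON object that holds its "method" and its "body". servo_tool: Moves the arm, as the interface text tells. Its arguments: {"type":"object","properties":{"rows":{"type":"array"}},"required":["rows"]}

```bash
mkdir -p pics; ls
python3 - <<'E'
from bench import arm
import cv2,json
s=arm.read_state();print(s)
for n in("scene","side"):
    im=arm.get_image(n);cv2.imwrite(f"pics/{n}0.png",im[:,:,::-1])
    p=arm.camera_params(n);print(n,p)
E
python3 -c "
import cv2,numpy as np
a=[cv2.imread(f'pics/{n}0.png') for n in('scene','side')]
for n,i in zip('ab',a): cv2.imwrite(f'pics/{n}.png',cv2.resize(i,(800,600),interpolation=cv2.INTER_CUBIC))"
```

```text
pics
{'clock': 0.0, 'joints': array([-8.76398569e-01,  3.85565801e-01,  6.59017093e-03, -5.28914404e-04,
       -1.19398270e+00, -2.58599390e-01]), 'joint_vel': array([-1.80491595e-03,  5.17226765e-04,  3.75350436e-04, -9.90976750e-04,
       -7.33939914e-05,  1.26032453e-03]), 'joint_efforts': array([-3.68995006e-04, -3.92291343e+01,  1.88395143e+01,  4.18615177e+00,
       -4.74233064e-03, -1.62386158e-05]), 'position': array([ 263.60241519, -566.03081078,  230.19760748]), 'ee_rot': array([-2.16083560e-01,  9.76374245e-01,  1.07332526e-03, -2.77405977e-04]), 'contact_force': array([ 0.88499214, -0.26776778,  0.22423832]), 'wrist_torque': array([-0.02692778, -0.03410353, -0.00833305]), 'grasp_force': 0.0, 'gripper_width': 85.20871393103451}
scene {'intrinsics': array([[416.35317159,   0.        , 255.29711073],
       [  0.        , 416.35317159, 189.44280424],
       [  0.        ,   0.        ,   1.        ]]), 'R': array([[-0.60368944,  0.79721856, -0.00127448],
       [ 0.65332779,  0.49381153, -0.57385797],
       [-0.45686087, -0.34726465, -0.81895385]]), 't': array([ 299.11165208, -278.7782972 , 1598.34393117])}
side {'intrinsics': array([[462.47213582,   0.        , 250.25849434],
       [  0.        , 462.47213582, 190.93746058],
       [  0.        ,   0.        ,   1.        ]]), 'R': array([[ 9.58122934e-01, -2.86356080e-01,  7.98662568e-04],
       [-1.78584405e-01, -5.99703708e-01, -7.80040430e-01],
       [ 2.23848281e-01,  7.47231997e-01, -6.25728607e-01]]), 't': array([-507.74028829,  253.91831396, 1271.96155393])}
```

View pics/a.png

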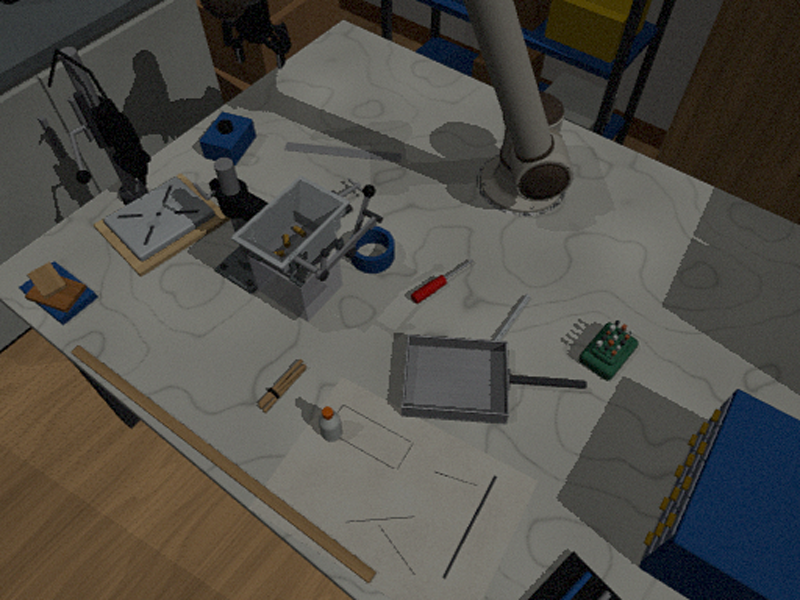

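View pics/b.png

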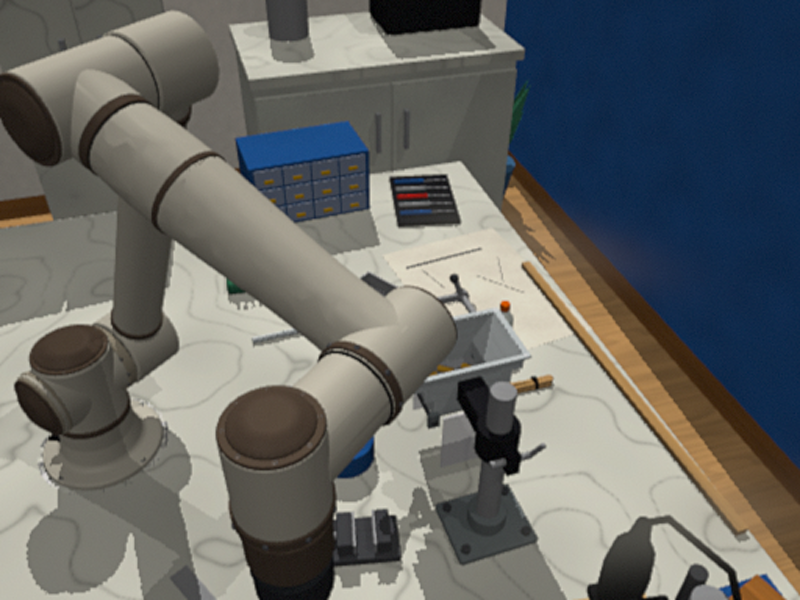

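The scene view shows the tray (rim corners about (402,333), (507,340), (508,420), (402,413) in the 800x600 view, handle end (585,383)). The hopper rim is around (235,235)-(302,178)-(350,207)-(290,275), with the knob at (369,191). The side view shows the hopper foot at (437,510)-(537,540), partly hidden by the arm.

```bash
cat > h.py <<'E'
import numpy as np,cv2
from scipy.spatial.transform import Rotation as Ro
def ray(p,uv):
    K,R,t=p["intrinsics"],p["R"],p["t"]
    d=R.T@np.linalg.solve(K,[uv[0],uv[1],1.]); return -R.T@t,d/np.linalg.norm(d)
def onz(p,uv,z):
    o,d=ray(p,uv); return o+d*(z-o[2])/d[2]
def tri(prs):
    A=0;b=0
    for p,uv in prs:
        o,d=ray(p,uv);M=np.eye(3)-np.outer(d,d);A=A+M;b=b+M@o
    X=np.linalg.solve(A,b); r=[np.linalg.norm((np.eye(3)-np.outer(d,d))@(X-o)) for o,d in (ray(*q) for q in prs)]
    return X,r
def proj(p,X):
    c=p["R"]@X+p["t"]; q=p["intrinsics"]@c; return q[:2]/q[2]
E
python3 - <<'E'
from bench import arm
from h import *
np.set_printoptions(precision=1,suppress=True)
p=arm.camera_params("scene");q=arm.camera_params("side");k=.64
f=lambda u,v,z:onz(p,(u*k,v*k),z)
for n,a in dict(t1=(402,333,40),t2=(507,340,40),t3=(508,420,40),t4=(402,413,40),hend=(585,383,30),hst=(510,378,30),r1=(235,235,250),r2=(302,178,250),r3=(350,207,250),r4=(290,275,250),knob=(369,191,270),glue=(327,412,95),sticks=(282,385,10),scr=(440,282,15),tube=(512,316,8),bur=(610,350,30),tape=(372,250,48),vise=(228,135,44)).items(): print(n,f(*a))
for u,v in((437,510),(520,487),(537,540),(462,562)): print('foot',onz(q,(u*k,v*k),14))
s=arm.read_state();w=arm.camera_params("wrist");R=Ro.from_quat(s["ee_rot"]).as_matrix()
c=-w["R"].T@w["t"];print("cam in tool",R.T@(c-s["position"]),(w["R"]@R),w["intrinsics"])
E
```

```text
t1 [542.4  43.4  40. ]
t2 [429.6 219.7  40. ]
t3 [574.9 311.5  40. ]
t4 [681.2 147.9  40. ]
hend [415.6 387.8  30. ]
hst [493.2 267.3  30. ]
r1 [ 662.5 -244.7  250. ]
r2 [ 482.  -244.9  250. ]
r3 [ 484.5 -122.5  250. ]
r4 [ 669.3 -104.   250. ]
knob [ 445.7 -107.1  270. ]
glue [779.7  56.7  95. ]
sticks [764.  -82.9  10. ]
scr [377.1  21.8  15. ]
tube [354.  190.3   8. ]
bur [320.2 392.8  30. ]
tape [ 416.4 -133.2   48. ]
vise [ 341.5 -654.9   44. ]
foot [ 513.9 -308.4   14. ]
foot [ 658.8 -305.7   14. ]
foot [ 642.7 -402.9   14. ]
foot [ 519.4 -404.7   14. ]
cam in tool [  74.6   -1.2 -142.8] [[ 0.   1.   0. ]
 [-1.   0.  -0.3]
 [-0.3 -0.   1. ]] [[336.5   0.  255.4]
 [  0.  336.5 192.1]
 [  0.    0.    1. ]]
```

```bash
cat >> h.py <<'E'
def pose(a,tilt=0):  # tool down, tool x at world angle a (deg), tilt (deg) about tool y
    a=np.radians(a);x=[np.cos(a),np.sin(a),0];z=np.array([0,0,-1.]);y=np.cross(z,x)
    return Ro.from_matrix(np.array([x,y,z]).T)*Ro.from_rotvec([0,np.radians(tilt),0])
def rows(s,tgts):
    "tgts: (opening,pos,Rot) -> shift/turn from measured pose"
    R0=Ro.from_quat(s["ee_rot"]);out=[]
    for g,P,R in tgts:
        d=R0.inv().apply(np.array(P)-s["position"]);w=(R0.inv()*R).as_rotvec()
        print([g]+[round(v) for v in d]+[round(v,3) for v in w])
E
python3 - <<'E'
from bench import arm
from h import *
s=arm.read_state()
rows(s,[(85,(400,0,350),pose(250)),(85,(500,265,270),pose(303))])
E
```

```text
[85, -363, 456, -119, np.float64(0.002), np.float64(0.001), np.float64(-0.786)]
[85, -565, 654, -38, np.float64(0.002), np.float64(0.002), np.float64(-1.711)]
```

Request:
{"method": "servo_tool", "body": {"rows": [[[85,-363,456,-119,0,0,-0.79],[85,-363,456,-119,0,0,-0.79],[85,-363,456,-119,0,0,-0.79],[85,-363,456,-119,0,0,-0.79],[85,-363,456,-119,0,0,-0.79],[85,-363,456,-119,0,0,-0.79],[85,-363,456,-119,0,0,-0.79],[85,-363,456,-119,0,0,-0.79],[85,-363,456,-119,0,0,-0.79],[85,-363,456,-119,0,0,-0.79]]]}}

```text
clock: 1.35
position: [400.5, 2.6, 350.8]
ee_rot: [-0.577, 0.817, 0.0, 0.0]
contact_force: [0.7, -0.0, -1.0]
gripper_width: 85.0
grasp_force: 0.0
```

Run:
```python
from bench import arm
from h import *
s=arm.read_state();print(s["clock"],s["position"],s["joints"])
rows(s,[(85,(500,265,270),pose(303))])
```

```text
1.35 [400.53676032   2.59434424 350.7767781 ] [ 4.16627472e-01 -8.51205140e-02 -2.63719395e-01 -2.85781934e-04
 -1.39129631e+00 -7.58479333e-01]
[85, -280, -6, 81, np.float64(-0.001), np.float64(0.001), np.float64(-0.918)]
```

Request:
{"method": "servo_tool", "body": {"rows": [[[85,-280,-6,81,0,0,-0.92],[85,-280,-6,81,0,0,-0.92],[85,-280,-6,81,0,0,-0.92],[85,-280,-6,81,0,0,-0.92],[85,-280,-6,81,0,0,-0.92],[85,-280,-6,81,0,0,-0.92],[85,-280,-6,81,0,0,-0.92]]]}}

```text
clock: 2.22
position: [500.5, 261.1, 269.0]
ee_rot: [0.878, -0.478, -0.0, 0.001]
contact_force: [0.2, -0.0, -0.4]
gripper_width: 84.9
grasp_force: 0.0
```

Run:
```python
from bench import arm
from h import *
import pickle
s=arm.read_state();print(s["clock"],s["position"],s["joints"])
D={}
for n in("wrist","scene","side"):
    p=arm.camera_params(n);D[n]=(p,arm.get_image(n))
pickle.dump(D,open("d1.pkl","wb"))
a=D["wrist"][1][:,:,::-1];b=D["side"][1][:,:,::-1]
cv2.imwrite("pics/w1.png",cv2.resize(a,(800,600)))
cv2.imwrite("pics/s1.png",cv2.resize(b[140:384,180:420],None,fx=2.4,fy=2.4,interpolation=cv2.INTER_CUBIC))
cv2.imwrite("pics/c1.png",cv2.resize(D["scene"][1][90:220,110:270,::-1],None,fx=4.5,fy=4.5,interpolation=cv2.INTER_CUBIC))
```

```text
2.225 [500.46047192 261.14220659 269.03007808] [ 7.67960019e-01  2.57568408e-01 -8.11100719e-02  2.58963390e-05
 -1.23324125e+00 -1.93859106e-01]
```

View pics/w1.png

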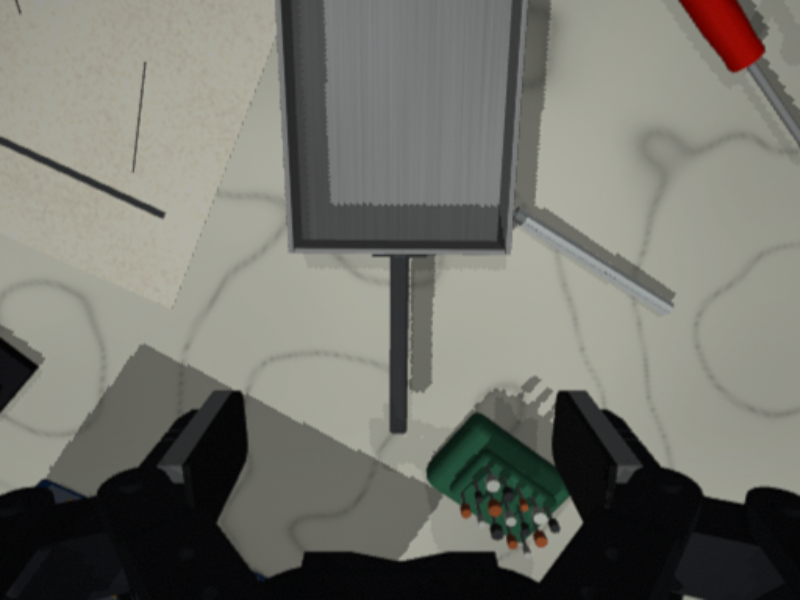

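View pics/s1.png

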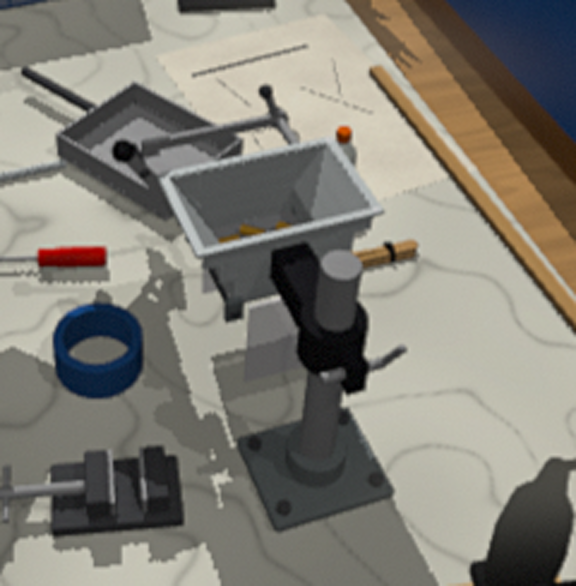

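View pics/c1.png

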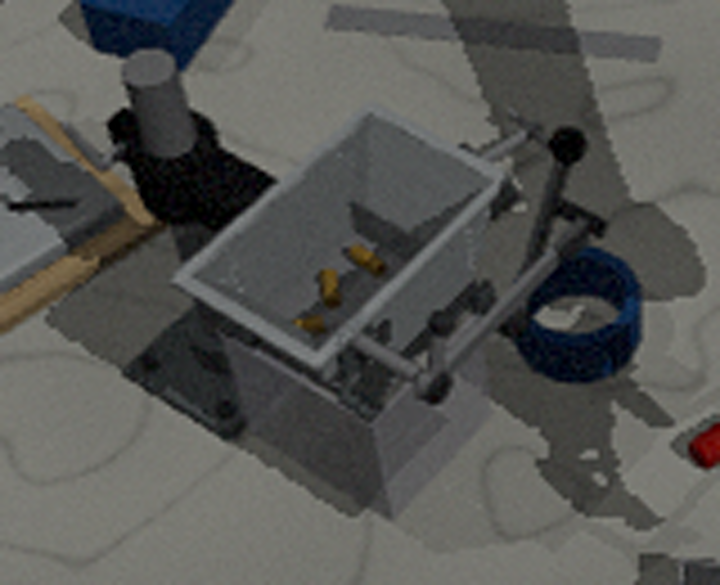

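The wrist view shows the tray's near rim corners at (290,252) and (510,252), with the handle from (398,255) to its end at (398,432). The tube end is at (518,213), almost touching the tray's -x side, and the bur stand starts at (430,415) beside the handle end.
The side and scene crops show the hopper rim corners, the knob (scene crop (567,145), side crop (123,150)), the tab ball (scene crop (441,321), side crop (265,92)) and the foot plate.

Run:
```python
from h import *
import pickle
np.set_printoptions(precision=1,suppress=True)
D=pickle.load(open("d1.pkl","rb"));w,c,s=(D[n][0] for n in("wrist","scene","side"))
k=.64
W=lambda u,v:(w,(u*k,v*k)); C0=lambda u,v:(c,(u*k,v*k))
C=lambda u,v:(c,(110+u/4.5,90+v/4.5)); S=lambda u,v:(s,(180+u/2.4,140+v/2.4))
def T(n,*a): X,r=tri(a);print(n,X,np.array(r));return X
T("t2",W(510,252),C0(507,340));T("t3",W(290,252),C0(508,420));T("hend",W(398,432),C0(585,383))
T("t3s",W(290,252),C0(508,420),S(133,85))
he=onz(*W(398,432),30);hs=onz(*W(398,256),30);print("handle",he,hs,np.degrees(np.arctan2(*(he-hs)[[1,0]])))
a=onz(*W(511,252),40);b=onz(*W(290,252),40);print("rim",a,b,np.linalg.norm(a-b),np.degrees(np.arctan2(*(b-a)[[1,0]])))
print("tube",onz(*W(520,215),8),onz(*W(668,305),8));print("bur",[onz(*W(u,v),60) for u,v in((430,470),(480,417),(568,490))])
R=[T("r"+n,C(*x),S(*y)) for n,x,y in(("A+-",(175,280),(382,210)),("B--",(372,108),(203,255)),("C-+",(503,180),(165,178)),("D++",(318,362),(335,142)))]
print("ctr",np.mean(R,0), "xdir",np.degrees(np.arctan2(*((R[0]-R[1])+(R[3]-R[2]))[[1,0]])))
T("knob",C(567,145),S(123,150));T("tab",C(441,321),S(265,92))
F=[onz(*S(*q),14) for q in((240,437),(347,410),(392,492),(278,528))];print(np.array(F))
print("tape",onz(*S(98,325),48),"scr",onz(*S(105,257),12))
```

```text
t2 [431.5 219.1  41.4] [1.4 1.4]
t3 [566.1 309.3  21.3] [0.2 0.2]
hend [417.9 388.   33.4] [0.2 0.2]
t3s [567.4 309.1  26. ] [2.  1.1 1.3]
handle [417.  389.6  30. ] [496.9 266.1  30. ] 122.91199923251692
rim [431.4 217.7  40. ] [564.7 304.1  40. ] 158.816020193488 32.94500953471737
tube [433.4 192.5   8. ] [290.3 185.7   8. ]
bur [array([387.8, 388.9,  60. ]), array([382. , 330.5,  60. ]), array([286.9, 345.1,  60. ])]
rA+- [ 671.8 -244.3  250.2] [2.2 2.2]
rB-- [ 485.4 -249.1  247.9] [3.5 3.5]
rC-+ [ 482.6 -135.9  248.4] [2.8 2.8]
rD++ [ 667.6 -131.2  248.4] [5.5 5.5]
ctr [ 576.8 -190.1  248.7] xdir 1.4640285327000133
knob [ 447.9 -107.6  270.5] [1.6 1.6]
tab [613.6 -70.8 281.4] [1.9 1.9]
[[ 518.9 -296.7   14. ]
 [ 639.7 -297.3   14. ]
 [ 642.6 -401.2   14. ]
 [ 519.4 -405.6   14. ]]
tape [ 407.6 -135.6   48. ] scr [447.9  -1.6  12. ]
```

Run:
```python
from bench import arm
from h import *
s=arm.read_state()
rows(s,[(40,(455,329,110),pose(302.9)),(40,(455,329,11),pose(302.9))])
```

```text
[40, -82, 1, 160, np.float64(-0.001), np.float64(0.0), np.float64(-0.001)]
[40, -82, 2, 259, np.float64(-0.001), np.float64(0.0), np.float64(-0.001)]
```

Request:
{"method": "servo_tool", "body": {"rows": [[[40,-82,1,80,0,0,0],[40,-82,1,130,0,0,0],[40,-82,1,180,0,0,0],[40,-82,1,225,0,0,0],[40,-82,1,258,0,0,0],[40,-82,1,258,0,0,0],[5,-82,1,258,0,0,0],[5,-82,1,258,0,0,0],[5,-82,1,258,0,0,0]]]}}

```text
clock: 3.5
position: [456.5, 330.9, 13.6]
ee_rot: [0.879, -0.478, 0.001, -0.002]
contact_force: [-0.1, -0.6, 5.4]
gripper_width: 12.7
grasp_force: 60.8
```

```bash
cat >> h.py <<'E'
def tray(c,yaw,d):  # grip position for tray centre c, yaw deg
    a=np.radians(yaw); return np.array([c[0]-d*np.sin(a),c[1]+d*np.cos(a)])
E
python3 - <<'E'
from bench import arm
from h import *
s=arm.read_state();a0=np.degrees(np.arctan2(*Ro.from_quat(s["ee_rot"]).as_matrix()[[1,0],0]));print(a0)
z=s["position"][2]; L=[]
for i in range(1,8):
    f=i/7; y=32.9-31.5*f; c=(553+15*f,178+5*f); L.append((5,(*tray(c,y,182),z),pose(a0-31.5*f)))
L.append((5,(*tray((573,-80),1.4,182),z),pose(a0-31.5)))
rows(s,L)
E
```

```text
-57.07128201577007
[5, 0, -14, 0, np.float64(-0.004), np.float64(0.001), np.float64(0.079)]
[5, 2, -31, 0, np.float64(-0.004), np.float64(0.002), np.float64(0.157)]
[5, 6, -47, 0, np.float64(-0.004), np.float64(0.002), np.float64(0.236)]
[5, 10, -63, 0, np.float64(-0.004), np.float64(0.002), np.float64(0.314)]
[5, 15, -79, 0, np.float64(-0.004), np.float64(0.002), np.float64(0.393)]
[5, 22, -94, 0, np.float64(-0.004), np.float64(0.002), np.float64(0.471)]
[5, 30, -108, 0, np.float64(-0.004), np.float64(0.002), np.float64(0.55)]
[5, 253, 30, 0, np.float64(-0.004), np.float64(0.002), np.float64(0.55)]
```

Request:
{"method": "servo_tool", "body": {"rows": [[[5,0,-14,0,0,0,0.08],[5,2,-31,0,0,0,0.16],[5,6,-47,0,0,0,0.24],[5,10,-63,0,0,0,0.315],[5,15,-79,0,0,0,0.39],[5,22,-94,0,0,0,0.47],[5,30,-108,0,0,0,0.55],[5,30,-108,0,0,0,0.55]]]}}

```text
clock: 4.5
position: [563.0, 363.5, 13.1]
ee_rot: [0.715, -0.699, 0.0, -0.001]
contact_force: [-0.7, -0.9, 6.8]
gripper_width: 12.7
grasp_force: 61.1
```

Run:
```python
from bench import arm
from h import *
s=arm.read_state();print(s["clock"],s["position"],s["contact_force"],s["gripper_width"],np.degrees(np.arctan2(*Ro.from_quat(s["ee_rot"]).as_matrix()[[1,0],0])))
c=arm.get_image("scene");cv2.imwrite("pics/sc2.png",cv2.resize(c[80:320,90:410,::-1],(800,600)))
z=s["position"][2]
rows(s,[(5,(*tray((573,-80),1.4,182),z),pose(-88.6))])
```

```text
4.5 [563.02710951 363.47370972  13.06772218] [-0.71890031 -0.91987358  6.84469808] 12.736263838264781 -88.68864041309001
[5, 262, 0, 0, np.float64(-0.001), np.float64(0.001), np.float64(-0.002)]
```

View pics/sc2.png

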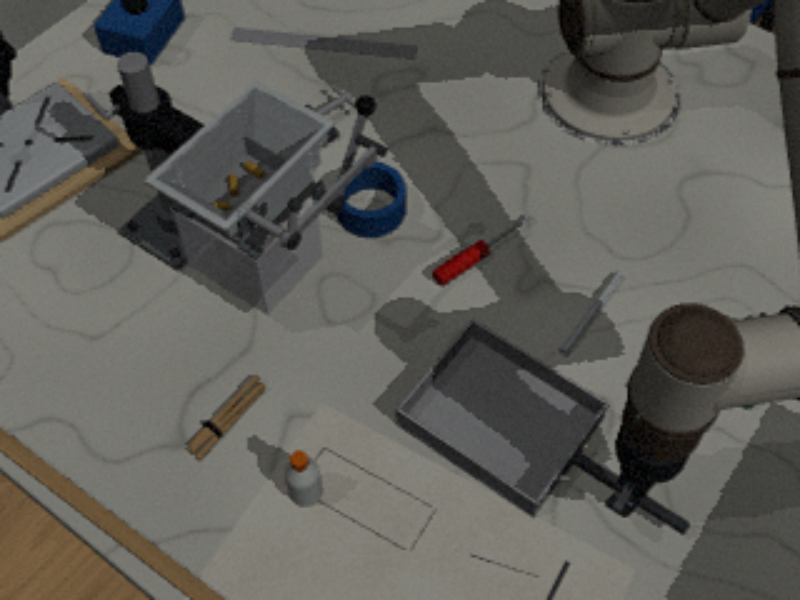

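The tray is now turned square with its handle outwards. The tube (560-620, 275-350), scriber and tape are untouched, and the path to the hopper is clear.

Request:
{"method": "servo_tool", "body": {"rows": [[[5,20,0,0,0,0,0],[5,50,0,0,0,0,0],[5,85,0,0,0,0,0],[5,120,0,0,0,0,0],[5,155,0,0,0,0,0],[5,190,0,0,0,0,0],[5,225,0,0,0,0,0],[5,250,0,0,0,0,0],[5,262,0,0,0,0,0],[5,262,0,0,0,0,0]]]}}

```text
clock: 5.8
position: [571.1, 101.4, 13.6]
ee_rot: [0.716, -0.698, 0.001, -0.003]
contact_force: [3.3, -1.5, 4.9]
gripper_width: 12.4
grasp_force: 60.8
```

Run:
```python
from bench import arm
from h import *
s=arm.read_state();print(s["clock"],s["position"],s["contact_force"],s["joints"])
x,y,z=s["position"]
# open, rise, move back for tilt regrip at +50 along handle
rows(s,[(40,(x,y,z),pose(-88.6)),(40,(x,y,70),pose(-88.6)),(40,(x,y+50,70),pose(-88.6,20)),(40,(x,y+50,12),pose(-88.6,20)),(40,(x,y+50,12),pose(-88.6,-20))])
R=pose(-88.6,20).as_matrix();print(R)
```

```text
5.8 [571.14611878 101.4479371   13.55434064] [ 3.29094068 -1.5146586   4.94359804] [ 0.45540991  0.54891328 -0.35497452  0.00163693 -0.66120309 -0.43135343]
[40, 0, 0, 0, np.float64(-0.006), np.float64(0.001), np.float64(0.001)]
[40, 0, 0, -56, np.float64(-0.006), np.float64(0.001), np.float64(0.001)]
[40, -50, -2, -56, np.float64(-0.006), np.float64(0.351), np.float64(-0.0)]
[40, -50, -1, 2, np.float64(-0.006), np.float64(0.351), np.float64(-0.0)]
[40, -50, -1, 2, np.float64(-0.005), np.float64(-0.348), np.float64(0.002)]
[[ 0.02295874 -0.99970149  0.0083563 ]
 [-0.93941211 -0.02443218 -0.34191805]
 [ 0.34202014  0.         -0.93969262]]
```

Run:
```python
from bench import arm
from h import *
s=arm.read_state()
x,y,z=s["position"]
R=pose(-88.6,35)
rows(s,[(40,(x,y+10,90),pose(-88.6)),(40,(575,160,330),R)])
Rm=R.as_matrix();C=np.array([[0,1,0],[-.955,0,-.297],[-.297,0,.955]])@Rm.T
t=-C@(np.array([575,160,330])+Rm@[74.6,-1.2,-142.8]);p=dict(intrinsics=np.array([[336.5,0,255.4],[0,336.5,192.1],[0,0,1]]),R=C,t=t)
for X in((571,170,30),(655,20,40),(448,-107,270),(614,-70,281),(575,-190,250)):print(X,proj(p,np.array(X,float)))
```

```text
[40, -10, -1, -76, np.float64(-0.006), np.float64(0.001), np.float64(0.001)]
[40, -59, -7, -316, np.float64(-0.006), np.float64(0.612), np.float64(-0.001)]
(571, 170, 30) [259.1783265  291.07979799]
(655, 20, 40) [202.35217455 179.38474221]
(448, -107, 270) [408.50588518 -40.05447402]
(614, -70, 281) [216.10957214 -23.10577623]
(575, -190, 250) [265.014774   -84.11466562]
```

Request:
{"method": "servo_tool", "body": {"rows": [[[40,0,0,0,0,0,0],[40,0,0,0,0,0,0],[40,-5,0,-40,0,0,0],[40,-10,0,-90,0,0,0],[40,-30,-3,-150,0,0.18,0],[40,-45,-5,-210,0,0.36,0],[40,-59,-7,-270,0,0.54,0],[40,-59,-7,-316,0,0.72,0],[40,-59,-7,-316,0,0.87,0],[40,-59,-7,-316,0,0.87,0]]]}}

```text
clock: 7.05
position: [573.5, 161.8, 323.8]
ee_rot: [0.65, -0.631, 0.301, 0.297]
contact_force: [-0.3, -0.9, 0.3]
gripper_width: 39.9
grasp_force: 0.0
```

Run:
```python
from bench import arm
from h import *
import pickle
s=arm.read_state();print(s["clock"],s["position"])
D={}
for n in("wrist","scene","side"):
    p=arm.camera_params(n);D[n]=(p,arm.get_image(n))
pickle.dump(D,open("d2.pkl","wb"))
cv2.imwrite("pics/w2.png",cv2.resize(D["wrist"][1][:,:,::-1],(800,600),interpolation=cv2.INTER_CUBIC))
```

```text
7.05 [573.46937919 161.82919125 323.82384113]
```

View pics/w2.png

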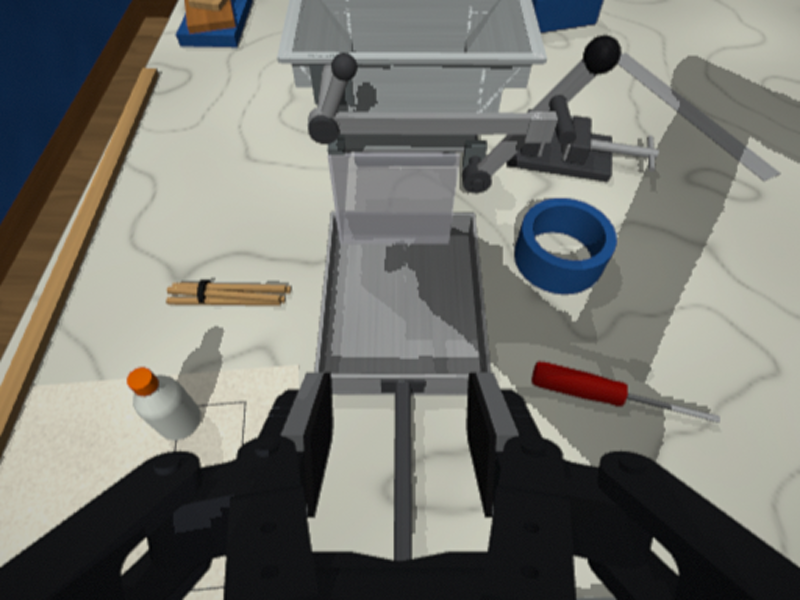

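The wrist view shows the latch down with its tab ball at (343,67), pivot (323,127), knob (602,55), shaft end (477,180) and the near hopper rim from (280,60) to (545,60). The tray is under the guard, its handle running from (404,390) to (403,555).

Run:
```python
from h import *
import pickle
np.set_printoptions(precision=1,suppress=True)
D=pickle.load(open("d2.pkl","rb"));w,c,s=(D[n][0] for n in("wrist","scene","side"))
k=.64
# refine dark balls by mask centroid near guess (full-res wrist)
def blob(im,u,v,r=14,th=45):
    g=cv2.cvtColor(im,cv2.COLOR_RGB2GRAY);m=np.zeros_like(g);cv2.circle(m,(int(u),int(v)),r,255,-1)
    m=((g<th)&(m>0)).astype(np.uint8);M=cv2.moments(m,True);return np.array([M["m10"],M["m01"]])/M["m00"],M["m00"]
wi=D["wrist"][1];kb=blob(wi,602*k,53*k,15);tb=blob(wi,343*k,67*k,9,60);print(kb,tb)
W=lambda u,v:(w,(u*k,v*k))
C=lambda u,v:(c,(110+u/4.5,90+v/4.5)); S=lambda u,v:(s,(180+u/2.4,140+v/2.4))
def T(n,*a): X,r=tri(a);print(n,X,np.array(r));return X
T("knob",W(602,54),C(567,145),S(123,150));T("tab",W(343,67),C(441,321),S(265,92))
T("knob2",W(602,54),C(567,145));T("tab2",W(343,67),C(441,321));T("piv",W(323,127),C(433,385))
T("C-+",W(545,60),C(503,180),S(165,178));T("D++",W(278,60),C(318,362),S(335,142))
a=onz(*W(545,58),250);b=onz(*W(278,60),250);print("rim@250",a,b,np.linalg.norm(a-b),np.degrees(np.arctan2(*(b-a)[[1,0]])))
for z,q in((160,(477,180)),): print("shaft",onz(*W(*q),z))
h1=onz(*W(404,392),36);h2=onz(*W(403,553),36);print("handle",h1,h2,np.degrees(np.arctan2(*(h2-h1)[[1,0]]))-90)
print("rimR",onz(*W(494,376),40),"handle root",onz(*W(404,376),40),"far R",onz(*W(472,214),40),"far L",onz(*W(333,214),40))
print("guard top/bottom", onz(*W(334,236),52),onz(*W(450,242),52))
```

```text
(array([384.7,  34.8]), 430.0) (array([220. ,  43.3]), 176.0)
knob [ 447.4 -107.8  270.9] [1.  1.2 2. ]
tab [613.7 -70.9 281.6] [0.3 2.  1.9]
knob2 [ 447.2 -106.2  272.2] [0.2 0.2]
tab2 [613.3 -68.4 283.7] [0.2 0.2]
piv [630.1 -65.6 241.3] [0.1 0.1]
C-+ [ 479.9 -136.1  248.5] [4.6 1.  5.1]
D++ [ 668.2 -130.6  248.2] [1.  5.8 5.2]
rim@250 [ 475.4 -136.4  250. ] [ 668.2 -127.   250. ] 192.9644360884811 2.797878793635742
shaft [ 514.8 -104.3  160. ]
handle [571.  34.  36.] [568.8 164.2  36. ] 0.9853296459154564
rimR [490.6  17.9  40. ] handle root [571.4  20.4  40. ] far R [ 501.  -176.9   40. ] far L [ 653.9 -171.9   40. ]
guard top/bottom [ 647.7 -130.5   52. ] [ 527.5 -126.3   52. ]
```

Run:
```python
from bench import arm
from h import *
s=arm.read_state()
R=pose(-88.7,20)
rows(s,[(40,(570,160,150),R),(40,(570,147,60),R),(40,(570,147,12),R)])
```

```text
[40, -135, 4, 115, np.float64(-0.001), np.float64(-0.52), np.float64(0.002)]
[40, -195, 5, 183, np.float64(-0.001), np.float64(-0.52), np.float64(0.002)]
[40, -232, 5, 214, np.float64(-0.001), np.float64(-0.52), np.float64(0.002)]
```

Request:
{"method": "servo_tool", "body": {"rows": [[[40,-45,1,40,0,-0.17,0],[40,-90,3,80,0,-0.35,0],[40,-135,4,115,0,-0.52,0],[40,-165,4,150,0,-0.52,0],[40,-195,5,183,0,-0.52,0],[40,-232,5,214,0,-0.52,0],[40,-232,5,214,0,-0.52,0],[5,-232,5,214,0,-0.52,0],[5,-232,5,214,0,-0.52,0],[5,-232,5,214,0,-0.52,0]]]}}

```text
clock: 8.45
position: [571.1, 147.6, 14.3]
ee_rot: [0.705, -0.688, 0.125, 0.119]
contact_force: [0.4, 0.9, 3.8]
gripper_width: 12.8
grasp_force: 60.9
```

Run:
```python
from bench import arm
from h import *
s=arm.read_state();p=s["position"];print(p,s["contact_force"],s["gripper_width"])
rows(s,[(5,(p[0],p[1]-85,p[2]),pose(-88.5,20)),(5,(p[0]-1.2,p[1]-112,p[2]),pose(-88.3,20))])
```

```text
[571.14459724 147.60177126  14.32945401] [0.36884639 0.91659992 3.79974684] 12.810543793390304
[5, 80, 2, 29, np.float64(-0.004), np.float64(0.002), np.float64(-0.002)]
[5, 105, 4, 38, np.float64(-0.002), np.float64(0.002), np.float64(-0.005)]
```

Request:
{"method": "servo_tool", "body": {"rows": [[[5,15,1,5,0,0,0],[5,35,1,13,0,0,-0.002],[5,57,2,21,-0.002,0,-0.004],[5,75,3,27,-0.002,0,-0.005],[5,88,3.5,32,-0.002,0,-0.006],[5,95,4,34.5,-0.002,0,-0.006],[5,95,4,34.5,-0.002,0,-0.006]]]}}

```text
clock: 9.32
position: [569.2, 45.0, 13.1]
ee_rot: [0.707, -0.685, 0.124, 0.122]
contact_force: [3.1, 0.7, 4.7]
gripper_width: 13.0
grasp_force: 60.9
```

Run:
```python
from bench import arm
from h import *
import pickle
np.set_printoptions(precision=2,suppress=True)
s=arm.read_state();p=s["position"];print(p,s["contact_force"],np.degrees(np.arctan2(*Ro.from_quat(s["ee_rot"]).as_matrix()[[1,0],0])))
D={n:(arm.camera_params(n),arm.get_image(n)) for n in("wrist","side","scene")};pickle.dump(D,open("d3.pkl","wb"))
a=cv2.resize(D["side"][1][200:384,200:420,::-1],None,fx=2.6,fy=2.6,interpolation=cv2.INTER_CUBIC)
cv2.imwrite("pics/m3.png",cv2.convertScaleAbs(a,alpha=1.6))
```

```text
[569.15  44.96  13.15] [3.06 0.73 4.71] -88.19118534520247
```

View pics/m3.png

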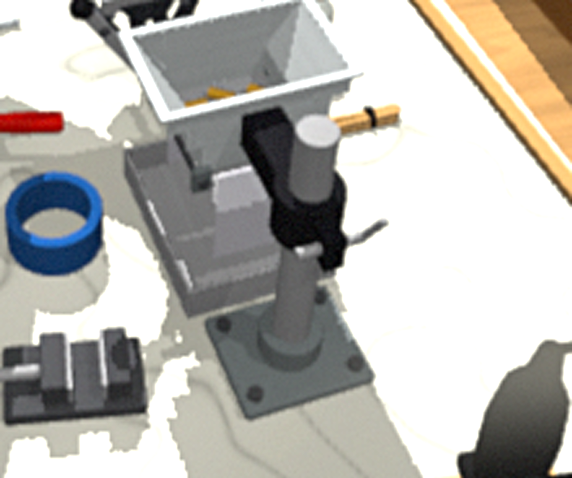

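The side view shows the tray's far bottom-left corner at (190,315), just short of the foot's near-left corner at (207,322), with a small gap left.

Run:
```python
from h import *
import pickle
np.set_printoptions(precision=1,suppress=True)
D=pickle.load(open("d3.pkl","rb"));p=D["side"][0];S=lambda u,v,z:onz(p,(200+u/2.6,200+v/2.6),z)
print("tray bot",S(190,315,0),"tray top far-left",S(183,287,40),"near-left top",S(124,148,40))
print("foot",S(206,320,14),S(250,415,14),S(373,378,14),S(325,290,14),"holes",S(223,325,14),S(319,297,14),S(255,394,14),S(354,363,14))
```

```text
tray bot [ 506.9 -279.8    0. ] tray top far-left [ 500.3 -274.5   40. ] near-left top [497.1 -84.7  40. ]
foot [ 516.1 -299.    14. ] [ 520.5 -404.9   14. ] [ 642.4 -402.3   14. ] [ 639.9 -299.6   14. ] holes [ 529.8 -308.9   14. ] [ 630.9 -305.5   14. ] [ 532.4 -386.6   14. ] [ 632.4 -382.8   14. ]
```

Request:
{"method": "servo_tool", "body": {"rows": [[[5,4,0.3,1.5,0,0,-0.003],[5,8,0.5,3,0,0,-0.003],[5,10,0.5,3.7,0,0,-0.003],[5,10,0.5,3.7,0,0,-0.003]]]}}

```text
clock: 9.98
position: [569.0, 35.9, 12.6]
ee_rot: [0.708, -0.684, 0.124, 0.121]
contact_force: [1.2, 4.9, 6.2]
gripper_width: 12.7
grasp_force: 61.3
```

Request:
{"method": "servo_tool", "body": {"rows": [[[5,2,0,0.7,0,0,0],[5,4,0,1.4,0,0,0],[5,4,0,1.4,0,0,0],[5,4,0,1.4,0,0,0]]]}}

```text
clock: 10.48
position: [569.9, 34.4, 12.6]
ee_rot: [0.709, -0.684, 0.124, 0.119]
contact_force: [-2.5, 14.1, 8.1]
gripper_width: 12.6
grasp_force: 61.9
```

Request:
{"method": "servo_tool", "body": {"rows": [[[5,3,0,1,0,0,0],[5,3,0,1,0,0,0],[40,3,0,1,0,0,0],[40,0,0,0,0,0,0]]]}}

```text
clock: 10.98
position: [566.3, 29.5, 11.1]
ee_rot: [0.707, -0.685, 0.123, 0.125]
contact_force: [-0.9, 0.1, 0.3]
gripper_width: 39.7
grasp_force: 0.0
```

Run:
```python
from bench import arm
from h import *
np.set_printoptions(precision=2,suppress=True)
s=arm.read_state();p=s["position"];print(p,s["contact_force"],s["gripper_width"],s["clock"])
R=pose(-88.6,20)
rows(s,[(40,p+[0,25,70],R),(40,(572,110,330),pose(-88.5,45))])
```

```text
[566.29  29.52  11.06] [-0.9   0.11  0.34] 39.738872659122556 10.975
[40, 1, 0, -74, np.float64(0.006), np.float64(-0.002), np.float64(0.009)]
[40, 34, -5, -327, np.float64(0.005), np.float64(0.434), np.float64(0.009)]
```

Request:
{"method": "servo_tool", "body": {"rows": [[[40,1,0,-35,0,0,0],[40,1,0,-74,0,0,0],[40,5,-1,-130,0,0.05,0],[40,10,-2,-185,0,0.15,0],[40,18,-3,-240,0,0.3,0],[40,28,-5,-300,0,0.43,0],[40,34,-5,-327,0,0.43,0],[40,34,-5,-327,0,0.43,0]]]}}

```text
clock: 11.98
position: [572.3, 110.9, 331.6]
ee_rot: [0.665, -0.643, 0.271, 0.265]
contact_force: [-0.3, 0.0, -0.9]
gripper_width: 40.0
grasp_force: 0.0
```

Run:
```python
from bench import arm
from h import *
import pickle
s=arm.read_state();print(s["position"],s["clock"])
D={n:(arm.camera_params(n),arm.get_image(n)) for n in("wrist","side","scene")};pickle.dump(D,open("d4.pkl","wb"))
a=cv2.resize(D["wrist"][1][:,:,::-1],(400,300),interpolation=cv2.INTER_AREA)
a=D["wrist"][1][0:300,120:420,::-1]
b=cv2.resize(D["side"][1][200:384,230:370,::-1],None,fx=3.26,fy=3.26,interpolation=cv2.INTER_CUBIC)
cv2.imwrite("pics/m4.png",np.hstack([cv2.resize(a,None,fx=1.15,fy=1.15)[:345],cv2.convertScaleAbs(b,alpha=1.5)[:345]]) if 0 else cv2.resize(np.hstack([cv2.resize(a,(400,400),interpolation=cv2.INTER_CUBIC),cv2.resize(cv2.convertScaleAbs(D["side"][1][230:370,230:370,::-1],alpha=1.5),(400,400),interpolation=cv2.INTER_CUBIC)]),(800,400)))
```

```text
[572.25758554 110.93217202 331.56240102] 11.975
```

View pics/m4.png

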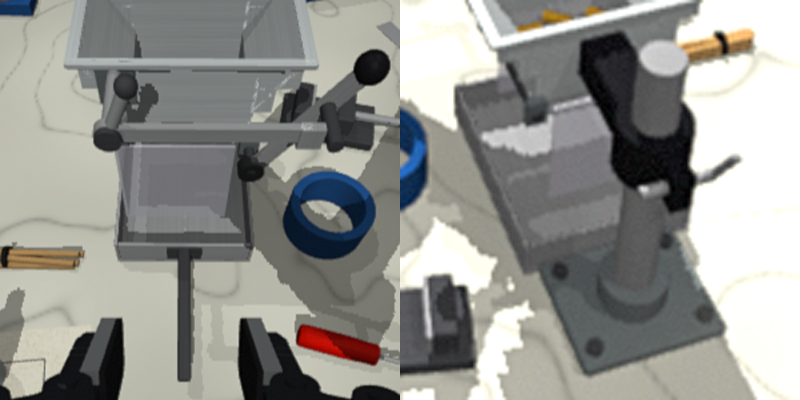

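The tray now sits against the foot. In the left (wrist) half the handle runs from (184,258) to (185,378) with the near rim from (117,247) to (251,247). In the right (side) half the tray's far corner is at (523,268), next to the foot corner at (541,273).

Run:
```python
from h import *
import pickle
np.set_printoptions(precision=1,suppress=True)
D=pickle.load(open("d4.pkl","rb"));w,c,s=(D[n][0] for n in("wrist","scene","side"))
W=lambda u,v:(w,(120+u*.75,v*.75));S=lambda u,v:(s,(230+u*.35,230+v*.35))
C=lambda u,v:(c,(110+u/4.5,90+v/4.5))
a,b=onz(*W(184.5,262),36),onz(*W(185,377),36);print("handle",a,b,np.degrees(np.arctan2(*(b-a)[[1,0]]))-90)
a,b=onz(*W(116,248),40),onz(*W(253,247),40);print("rim",a,b,(a+b)/2,np.degrees(np.arctan2(*(a-b)[[1,0]])))
print("tray side",onz(*S(123,270),0),onz(*S(115,242),40),onz(*S(55,92),40),"foot",onz(*S(141,273),14),"holes",[onz(*S(*q),14) for q in((160,272),(267,240),(194,346),(304,312))])
print("hopper rim",onz(*W(66,64),250),onz(*W(319,64),250))
print("knob",tri([W(373,68),C(567,145)])[0],"tab",tri([W(125,88),C(441,321)])[0],"piv",tri([W(107,138),C(433,385)])[0])
# lever side silhouette tray left/right edge vs guard
```

```text
handle [572.9 -72.3  36. ] [568.7  55.6  36. ] 1.8776401930136046
rim [650.9 -85.3  40. ] [495.8 -92.   40. ] [573.4 -88.6  40. ] 2.4459231139356787
tray side [ 503.6 -289.3    0. ] [ 495.8 -286.6   40. ] [ 495.6 -105.    40. ] foot [ 514.  -305.9   14. ] holes [array([ 530.2, -309.6,   14. ]), array([ 633. , -305.4,   14. ]), array([ 532.4, -385.4,   14. ]), array([ 633.4, -381.9,   14. ])]
hopper rim [ 667.3 -129.6  250. ] [ 474.  -136.6  250. ]
knob [ 446.1 -107.1  271. ] tab [613.  -68.7 283.2] piv [630.1 -65.5 240.8]
```

Run:
```python
from bench import arm
from h import *
s=arm.read_state();R=pose(-88)
rows(s,[(44,(614,-20,365),R),(44,(614,-68,345),R),(44,(614,-68,274),R)])
```

```text
[44, 118, -38, 67, np.float64(0.009), np.float64(-0.781), np.float64(-0.0)]
[44, 138, -37, 115, np.float64(0.009), np.float64(-0.781), np.float64(-0.0)]
[44, 88, -37, 165, np.float64(0.009), np.float64(-0.781), np.float64(-0.0)]
```

Request:
{"method": "servo_tool", "body": {"rows": [[[44,40,-13,15,0,-0.18,0],[44,75,-26,35,0,-0.36,0],[44,100,-38,50,0,-0.54,0],[44,118,-38,67,0.01,-0.72,0],[44,138,-37,115,0.01,-0.78,0],[44,138,-37,115,0.01,-0.78,0],[44,115,-37,138,0.01,-0.78,0],[44,88,-37,165,0.01,-0.78,0],[44,88,-37,165,0.01,-0.78,0]]]}}

```text
clock: 13.25
position: [612.3, -66.2, 271.0]
ee_rot: [0.72, -0.694, -0.002, 0.002]
contact_force: [0.4, -0.0, -0.5]
gripper_width: 44.1
grasp_force: 0.0
```

Run:
```python
from bench import arm
from h import *
np.set_printoptions(precision=2,suppress=True)
s=arm.read_state();p=s["position"];print(p,s["contact_force"],s["gripper_width"],s["clock"])
R=pose(-88)
rows(s,[(44,(630,-67.5,275),R),(44,(647,-67,276),R)])
im=arm.get_image("scene");cv2.imwrite("pics/l5.png",cv2.resize(im[70:220,100:300,::-1],(800,600),interpolation=cv2.INTER_CUBIC))
```

```text
[612.34 -66.16 270.99] [ 0.44 -0.02 -0.52] 44.097815464701185 13.25
[44, 2, -18, -4, np.float64(0.006), np.float64(-0.0), np.float64(0.001)]
[44, 2, -35, -5, np.float64(0.006), np.float64(-0.0), np.float64(0.001)]
```

View pics/l5.png

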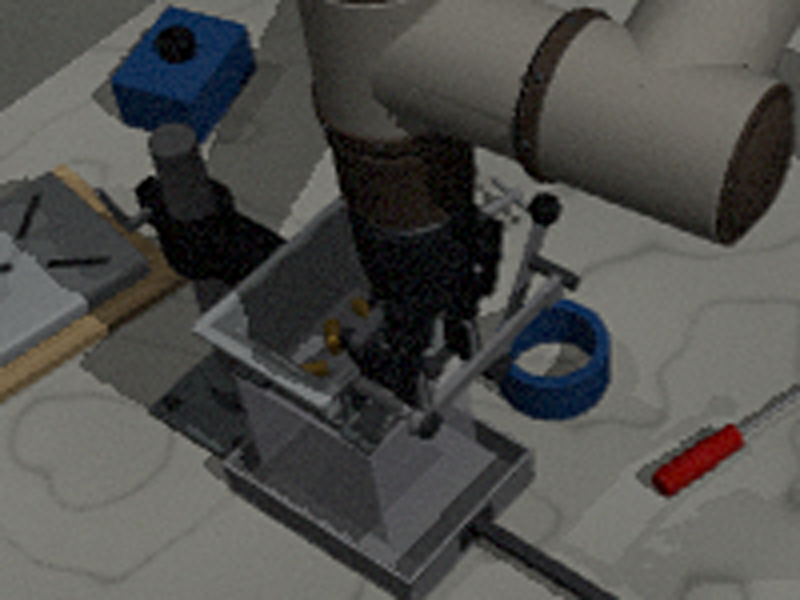

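The scene crop shows the fingers straddling the tab near (420,370), the latch arm still down, and the tray seated under the guard.

Request:
{"method": "servo_tool", "body": {"rows": [[[44,1,-8,-2,0,0,0],[44,1,-15,-3,0,0,0],[44,2,-20,-4,0,0,0],[44,2,-25,-4,0,0,0],[44,2,-30,-5,0,0,0],[44,2,-35,-5,0,0,0],[44,2,-35,-5,0,0,0]]]}}

```text
clock: 14.18
position: [650.7, -67.0, 280.2]
ee_rot: [0.72, -0.694, 0.002, -0.002]
contact_force: [-0.7, -0.2, 0.7]
gripper_width: 43.5
grasp_force: 0.5
```

Run:
```python
from bench import arm
from h import *
np.set_printoptions(precision=2,suppress=True)
s=arm.read_state();p=s["position"];print(p,s["contact_force"],s["gripper_width"],s["clock"])
im=arm.get_image("scene");cv2.imwrite("pics/l6.png",cv2.resize(im[90:190,160:300,::-1],(800,571),interpolation=cv2.INTER_CUBIC))
```

```text
[650.68 -67.04 280.25] [-0.75 -0.2   0.74] 43.512286319543506 14.175
```

View pics/l6.png

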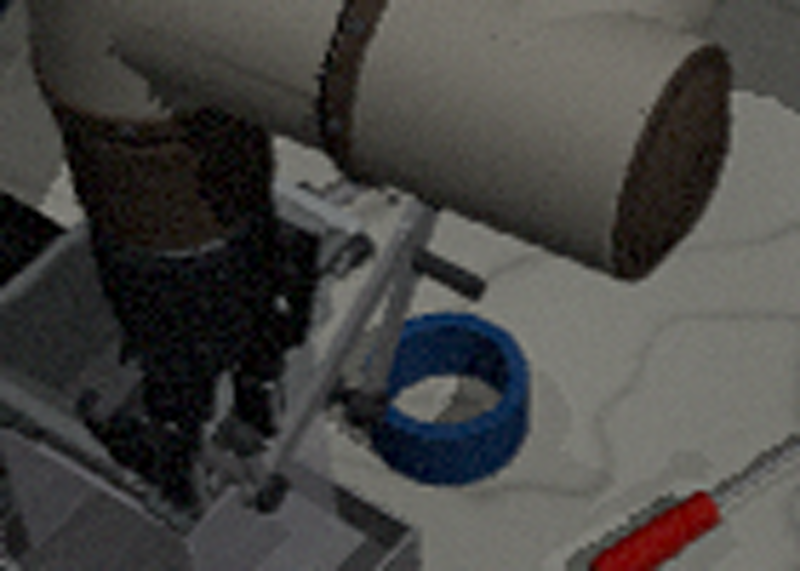

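The latch arm is now well above the stud (stud at (450,275), arm passing over it), so the lever is free. That is one picture more than the ten allowed, so from here I check by numbers only.

Run:
```python
from bench import arm
from h import *
s=arm.read_state();R=pose(-88);p=s["position"]
rows(s,[(40,p+[-5,0,0],R),(40,p+[-5,0,85],R),(40,(447,-110,365),R),(40,(447,-110,262),R)])
```

```text
[40, 0, 5, 0, np.float64(-0.006), np.float64(0.0), np.float64(0.002)]
[40, 0, 5, -85, np.float64(-0.006), np.float64(0.0), np.float64(0.002)]
[40, 36, 205, -86, np.float64(-0.006), np.float64(0.0), np.float64(0.002)]
[40, 36, 205, 17, np.float64(-0.006), np.float64(0.0), np.float64(0.002)]
```

Request:
{"method": "servo_tool", "body": {"rows": [[[44,0,6,0,0,0,0],[44,0,6,-40,0,0,0],[44,0,6,-85,0,0,0],[44,18,60,-86,0,0,0],[40,36,115,-86,0,0,0],[40,36,170,-86,0,0,0],[40,36,205,-86,0,0,0],[40,36,205,-86,0,0,0],[40,36,205,-50,0,0,0]]]}}

```text
clock: 15.35
position: [448.0, -110.6, 332.1]
ee_rot: [0.72, -0.694, 0.005, -0.005]
contact_force: [0.1, 0.1, 0.5]
gripper_width: 39.9
grasp_force: 0.0
```

Run:
```python
from bench import arm
from h import *
np.set_printoptions(precision=1,suppress=True)
s=arm.read_state();print(s["position"],s["contact_force"],s["clock"])
w=arm.camera_params("wrist");im=arm.get_image("wrist");c=arm.camera_params("scene");sc=arm.get_image("scene")
for n,p,i,X in(("w",w,im,(447,-107,271)),("s",c,sc,(447,-107,271))):
    u,v=proj(p,np.array(X,float));u,v=int(round(u)),int(round(v));print(n,u,v)
    g=cv2.cvtColor(i,cv2.COLOR_RGB2GRAY);r=40 if n=="w" else 12
    print(cv2.resize(g[max(0,v-r):v+r,u-r:u+r],(20,20),interpolation=cv2.INTER_AREA))
rows(s,[(40,(447,-110,262),pose(-88))])
```

```text
[ 448.  -110.6  332.1] [0.1 0.1 0.5] 15.35
w 258 218
[[174 176 176 176 177 177 177 177 177 177 177 176 176 176 176 175 173 158
  160 172]
 [ 89 152 176 176 177 177 177 177 177 177 177 177 176 176 176 176 174 165
  154 168]
 [ 55  57  94 152 176 177 177 177 178 177 177 176 176 176 176 176 175 171
  156 154]
 [ 58  52  52  46  95 160 177 177 177 177 177 176 176 176 176 175 175 174
  169 158]
 [ 91  65  48  43  49  60 115 177 179 139 122 145 176 178 176 175 175 179
  184 182]
 [109  96  86  64  55  55  55  46  27   8   8  10  41 152 188 181 176 174
  174 178]
 [186 109  96  95  79  59  40   9  10  11  10  10  10  26 148 186 187 185
  178 173]
 [192  99  67  90  96  91  16  11  12  13  14  13  12  10  52 123 135 150
  177 181]
 [191  98  56  59  74  82  10  13  16  20  21  18  15  12  23 123 122 121
  121 128]
 [191 101  56  57  47 106  14  15  18  24  28  24  17  14  23 121 122 121
  120 120]
 [190 108  56  57  47 135  29  17  19  22  25  22  18  16  23  82 103 118
  120 120]
 [189 107  55  57  47 142  97  17  20  26  26  21  19  17  32  35  34  45
   64  92]
 [177 112  55  56  47 142 1
[... 1737 characters left out ...]
 102 111 112 112 111
  112 112]
 [ 93  91  94  87  88 105  87  77  55  33  27  65 102 112 112 111 112 113
  111 112]
 [ 98  98 100 107 107  99  83  78  65  55  74 105 109 112 115 112 113 114
  112 113]
 [101 106 110 114 112 105  94  68  54  60  93 115 114 115 111 112 113 112
  111 111]
 [107 116 115 112 102  95  80  60  55  65 111 113 113 112 112 114 111 113
  113 112]
 [ 97 118 116 111  90  78  62  58  58  74 118 114 113 113 112 113 114 114
  114 112]
 [ 56 103 116 100  80  67  55  57  62  95 115 117 114 113 114 116 116 114
  113 114]
 [ 33  81 107  88  74  62  54  44  58 111 117 117 115 115 114 114 113 114
  113 112]]
[40, -1, 2, 70, np.float64(-0.013), np.float64(-0.0), np.float64(0.002)]
```

Request:
{"method": "servo_tool", "body": {"rows": [[[40,-1,1,30,0,0,0],[40,-1,1,55,0,0,0],[40,-1,1,69,0,0,0],[40,-1,1,69,0,0,0]]]}}

```text
clock: 15.95
position: [445.6, -109.7, 260.5]
ee_rot: [0.72, -0.694, 0.001, -0.001]
contact_force: [-0.5, -0.1, 0.4]
gripper_width: 39.7
grasp_force: 0.0
```

```bash
cat >> h.py <<'E'
O=np.array([574.5,-188.3,0]);A=np.radians(2.0);H=lambda x,y,z:O+[x*np.cos(A)-y*np.sin(A),x*np.sin(A)+y*np.cos(A),z]
def knob(phi,dx=0,dy=-3,dz=-9): f=np.radians(phi);return H(-56+130*np.sin(f)+dx,85+dy,160+130*np.cos(f)+dz)
E
python3 - <<'E'
from bench import arm
from h import *
s=arm.read_state();print(s["position"],s["contact_force"],s["gripper_width"],s["clock"])
print(knob(-32,0,0,0))
rows(s,[(40,knob(f,8),pose(-88)) for f in (-32,-28,-23,-17,-11,-5,1,7,13,19,25,31,37,40)]+[(40,knob(40,13),pose(-88))])
E
```

```text
[ 445.60754392 -109.71396221  260.45656314] [-0.52186413 -0.10759113  0.40522882] 39.739915737592696 15.95
[ 446.72011774 -107.71036055  270.2462525 ]
[40, 1, -9, -1, np.float64(-0.003), np.float64(-0.0), np.float64(0.002)]
[40, 1, -17, -5, np.float64(-0.003), np.float64(-0.0), np.float64(0.002)]
[40, 1, -27, -10, np.float64(-0.003), np.float64(-0.0), np.float64(0.002)]
[40, 1, -40, -15, np.float64(-0.003), np.float64(-0.0), np.float64(0.002)]
[40, 1, -53, -18, np.float64(-0.003), np.float64(-0.0), np.float64(0.002)]
[40, 1, -67, -20, np.float64(-0.003), np.float64(-0.0), np.float64(0.002)]
[40, 1, -80, -20, np.float64(-0.003), np.float64(-0.0), np.float64(0.002)]
[40, 1, -94, -19, np.float64(-0.003), np.float64(-0.0), np.float64(0.002)]
[40, 1, -107, -17, np.float64(-0.003), np.float64(-0.0), np.float64(0.002)]
[40, 1, -120, -13, np.float64(-0.003), np.float64(-0.0), np.float64(0.002)]
[40, 1, -133, -8, np.float64(-0.003), np.float64(-0.0), np.float64(0.002)]
[40, 1, -145, -2, np.float64(-0.003), np.float64(-0.0), np.float64(0.002)]
[40, 1, -156, 6, np.float64(-0.003), np.float64(-0.0), np.float64(0.002)]
[40, 1, -162, 10, np.float64(-0.003), np.float64(-0.0), np.float64(0.002)]
[40, 1, -167, 10, np.float64(-0.003), np.float64(-0.0), np.float64(0.002)]
```

Request:
{"method": "servo_tool", "body": {"rows": [[[40,1,-9,-1,0,0,0],[40,1,-17,-5,0,0,0],[40,1,-27,-10,0,0,0],[40,1,-40,-15,0,0,0],[40,1,-53,-18,0,0,0],[40,1,-60,-19,0,0,0]]]}}

```text
clock: 16.7
position: [506.5, -108.3, 279.9]
ee_rot: [0.72, -0.694, 0.002, -0.002]
contact_force: [-1.4, -0.5, 1.5]
gripper_width: 39.6
grasp_force: 0.8
```

Run:
```python
from bench import arm
from h import *
s=arm.read_state();print(s["position"],s["contact_force"],s["gripper_width"],s["clock"])
w=arm.camera_params("wrist");im=arm.get_image("wrist")
g=cv2.cvtColor(im,cv2.COLOR_RGB2GRAY);K=s["position"]+[-8,3,9];u,v=proj(w,K).astype(int);print(u,v)
print(cv2.resize(g[v-50:v+50,u-60:u+60],(20,16),interpolation=cv2.INTER_AREA))
rows(s,[(40,knob(f,8),pose(-88)) for f in (1,7,13,19,25,31,37,40)]+[(40,knob(40,14),pose(-88))])
```

```text
[ 506.54347936 -108.31312623  279.89123773] [-1.35847745 -0.52991831  1.5086986 ] 39.582795717745334 16.7
272 273
[[170 208 214 199 212 170  61  42  42  51 191 223 223 223 179 139 144 135
  123 122]
 [162 207 215 198 208 207  68  51  46  52 121 223 223 223 116  47  63  83
  104 119]
 [157 203 202 196 202 213  99  67  66  66  68 197 222 223  61  48  59  50
   40  43]
 [151 203 202 195 196 199 126  65  43  23  19  64 156 221  79  26  69  69
   63  57]
 [167 201 212 208 197 199 136  22  11  12  13  12  12 102 121  14  62  68
   37  38]
 [174 201 212 212 206 205  98  11  13  14  14  14  14  12  53  13  43  68
   48  16]
 [164 198 211 212 213 214  33  13  16  18  19  18  16  14  12  13  24  68
   66  23]
 [156 197 210 211 212 207  20  17  19  27  30  27  21  16  13  13  14  61
   68  40]
 [172 200 201 200 201 197  34  19  22  27  32  28  23  19  15  13  13  45
   73  63]
 [182 184 185 185 185 189  95  19  21  28  29  25  23  21  51  13  17  63
   83  26]
 [194 202 204 205 204 206 127  27  22  28  29  26  23  83 177  12  20  51
   37  16]
 [207 208 208 208 209 211 132  56  43  27  36  62 1
[... 330 characters left out ...]
 221 222 222 222 222 214  35  23
   16  16]]
[40, 0, -19, -1, np.float64(-0.005), np.float64(0.0), np.float64(0.002)]
[40, 0, -33, 0, np.float64(-0.005), np.float64(0.0), np.float64(0.002)]
[40, 0, -46, 2, np.float64(-0.005), np.float64(0.0), np.float64(0.002)]
[40, 0, -59, 6, np.float64(-0.005), np.float64(0.0), np.float64(0.002)]
[40, 0, -72, 11, np.float64(-0.005), np.float64(0.0), np.float64(0.002)]
[40, 0, -84, 18, np.float64(-0.005), np.float64(0.0), np.float64(0.002)]
[40, 0, -95, 26, np.float64(-0.005), np.float64(0.0), np.float64(0.002)]
[40, 0, -101, 30, np.float64(-0.005), np.float64(0.0), np.float64(0.002)]
[40, 0, -107, 30, np.float64(-0.005), np.float64(0.0), np.float64(0.002)]
```

Request:
{"method": "servo_tool", "body": {"rows": [[[40,0,-19,-1,0,0,0],[40,0,-33,0,0,0,0],[40,0,-46,2,0,0,0],[40,0,-59,6,0,0,0],[40,0,-72,11,0,0,0],[40,0,-84,18,0,0,0],[40,0,-95,26,0,0,0],[40,0,-101,30,0,0,0],[40,0,-105,30,0,0,0],[40,0,-107,30,0,0,0]]]}}

```text
clock: 18.0
position: [605.7, -105.0, 250.3]
ee_rot: [0.72, -0.694, -0.005, 0.005]
contact_force: [-17.7, 2.1, 11.2]
gripper_width: 40.0
grasp_force: 10.3
```

Request:
{"method": "servo_tool", "body": {"rows": [[[40,0,-2,0,0,0,0],[40,0,-2,0,0,0,0],[40,0,-2,0,0,0,0],[40,0,0,0,0,0,0],[40,0,0,0,0,0,0],[40,0,0,0,0,0,0]]]}}

```text
clock: 18.75
position: [605.5, -105.0, 250.3]
ee_rot: [0.72, -0.694, -0.004, 0.004]
contact_force: [-15.2, 1.8, 9.3]
gripper_width: 40.1
grasp_force: 9.2
```

Run:
```python
from bench import arm
from h import *
import pickle
np.set_printoptions(precision=1,suppress=True)
s=arm.read_state();print(s["position"],s["contact_force"],s["clock"])
D0=pickle.load(open("d4.pkl","rb"))
for n in("scene","side","wrist"):
    p=arm.camera_params(n);im=arm.get_image(n)
    for tag,i in(("before",D0[n][1]),("now",im)):
        if n=="wrist" and tag=="before":continue
        h=cv2.cvtColor(i,cv2.COLOR_RGB2HSV);m=cv2.inRange(h,(14,120,50),(28,255,255))
        N,_,st,ce=cv2.connectedComponentsWithStats(m)
        print(n,tag,[(st[k][4],ce[k].round(),onz(p,ce[k],10)[:2]) for k in range(1,N) if st[k][4]>3 and abs(onz(p,ce[k],10)[0]-575)<150 and abs(onz(p,ce[k],10)[1]+190)<200])
```

```text
[ 605.5 -105.   250.3] [-15.2   1.8   9.3] 18.75
scene before [(np.int32(20), array([191., 147.]), array([ 448.1, -326.9])), (np.int32(21), array([183., 152.]), array([ 484.4, -333. ])), (np.int32(12), array([178., 161.]), array([ 523.9, -317.3])), (np.int32(22), array([187., 236.]), array([724.3, -92. ]))]
scene now [(np.int32(11), array([171., 192.]), array([ 635.7, -246.4])), (np.int32(15), array([180., 198.]), array([ 633.4, -206. ])), (np.int32(18), array([204., 202.]), array([ 599.5, -133.8])), (np.int32(28), array([197., 209.]), array([ 633.3, -131.8])), (np.int32(4), array([194., 236.]), array([711.5, -75.9]))]
side before [(np.int32(13), array([297., 233.]), array([677.4,  -6.7])), (np.int32(45), array([281., 237.]), array([625.8,  -6.4]))]
side now [(np.int32(6), array([290., 264.]), array([ 612.5, -116.9]))]
wrist now [(np.int32(382), array([235.,  28.]), array([ 629.1, -241.6])), (np.int32(184), array([233.,  69.]), array([ 630.6, -201.3])), (np.int32(130), array([231., 137.]), array([ 631.3, -128.3])), (np.int32(119), array([255., 137.]), array([ 604.2, -129.6]))]
```

Run:
```python
from bench import arm
from h import *
np.set_printoptions(precision=1,suppress=True)
p=arm.camera_params("wrist");i=arm.get_image("wrist");np.save("w7.npy",i)
h=cv2.cvtColor(i,cv2.COLOR_RGB2HSV)
for lo in((12,80,25),(14,150,40)):
    m=cv2.inRange(h,lo,(30,255,255));c,_=cv2.findContours(m,cv2.RETR_EXTERNAL,cv2.CHAIN_APPROX_NONE)
    for k in c:
        if cv2.contourArea(k)>15:
            r=cv2.minAreaRect(k);z=10;d=onz(p,r[0],z);print(lo,np.array(r[0]),np.array(r[1]),round(r[2]),cv2.contourArea(k),d[:2], "px/mm",336/(np.linalg.norm(d+p["R"].T@p["t"])))
i2=i[0:170,200:300];print(i2.shape)
g=cv2.inRange(h,(12,80,25),(30,255,255))[5:150:3,215:275:2]
print("\n".join("".join("#" if v else "." for v in r) for r in g))
```

```text
(12, 80, 25) [  8.  321.5] [16. 83.] 0 668.0 [924.1 126.6] px/mm 0.5764166524764188
(12, 80, 25) [103. 167.] [20. 12.] 90 195.5 [778.5 -88.9] px/mm 0.7841434286006517
(12, 80, 25) [ 77.  166.5] [21. 30.] 90 485.0 [808.4 -88.5] px/mm 0.7615538413880076
(12, 80, 25) [255. 137.] [10. 14.] 0 111.5 [ 604.  -129.7] px/mm 0.8695756329005961
(12, 80, 25) [231. 138.] [20.  6.] 90 115.0 [ 631.1 -127.6] px/mm 0.867684376639084
(12, 80, 25) [230.8  67.5] [24.1 11. ] 50 180.0 [ 632.6 -202.6] px/mm 0.8740531773533858
(12, 80, 25) [235.5  29.5] [27. 19.] 90 366.0 [ 628.2 -239.9] px/mm 0.8656321828793574
(14, 150, 40) [255. 137.] [12. 10.] 90 93.0 [ 604.  -129.7] px/mm 0.8695756329005961
(14, 150, 40) [230.5 137. ] [18.  5.] 90 74.0 [ 631.7 -128.7] px/mm 0.8679433611687183
(14, 150, 40) [230.8  67.6] [22.7  9.7] 50 148.5 [ 632.5 -202.6] px/mm 0.8740656156182545
(14, 150, 40) [235.   29.5] [25. 18.] 90 304.5 [ 628.8 -239.9] px/mm 0.8655825281720951
(170, 100, 3)
..............................
..............................
..............................
..............................
......##########
[... 678 characters left out ...]
..................
..............................
..............................
..............................
..............................
..............................
..............................
..............................
..............................
..............................
..............................
..............................
..............................
..............................
.......#......................
.......###....................
.......###.........###........
.......###........#####.......
.......###........#####.......
.......###........#####.......
.......###.........###........
.......###....................
..............................
```

Run:
```python
from bench import arm
from h import *
s=arm.read_state()
rows(s,[(40,knob(f,-8),pose(-88)) for f in (40,37,31,25,19,13,7,1,-5,-11,-17,-23,-28,-32)]+[(40,knob(-32,-13),pose(-88))])
```

```text
[40, 0, 14, 0, np.float64(0.012), np.float64(0.0), np.float64(0.001)]
[40, 0, 20, -4, np.float64(0.012), np.float64(0.0), np.float64(0.001)]
[40, 0, 31, -12, np.float64(0.012), np.float64(0.0), np.float64(0.001)]
[40, 0, 43, -18, np.float64(0.012), np.float64(0.0), np.float64(0.001)]
[40, 0, 56, -23, np.float64(0.012), np.float64(0.0), np.float64(0.001)]
[40, 0, 69, -27, np.float64(0.012), np.float64(0.0), np.float64(0.001)]
[40, 0, 82, -29, np.float64(0.012), np.float64(0.0), np.float64(0.001)]
[40, 0, 96, -30, np.float64(0.012), np.float64(0.0), np.float64(0.001)]
[40, 0, 110, -29, np.float64(0.012), np.float64(0.0), np.float64(0.001)]
[40, 0, 123, -27, np.float64(0.012), np.float64(0.0), np.float64(0.001)]
[40, 0, 136, -23, np.float64(0.012), np.float64(0.0), np.float64(0.001)]
[40, 0, 149, -19, np.float64(0.012), np.float64(0.0), np.float64(0.001)]
[40, 0, 159, -14, np.float64(0.012), np.float64(0.0), np.float64(0.001)]
[40, 0, 167, -9, np.float64(0.012), np.float64(0.0), np.float64(0.001)]
[40, 0, 172, -9, np.float64(0.012), np.float64(0.0), np.float64(0.001)]
```

Request:
{"method": "servo_tool", "body": {"rows": [[[40,0,15,0,0,0,0],[40,0,22,-4,0,0,0],[40,0,33,-12,0,0,0],[40,0,45,-18,0,0,0],[40,0,58,-23,0,0,0],[40,0,71,-27,0,0,0],[40,0,84,-29,0,0,0],[40,0,98,-30,0,0,0],[40,0,112,-29,0,0,0],[40,0,125,-27,0,0,0]]]}}

```text
clock: 20.2
position: [485.6, -109.2, 276.3]
ee_rot: [0.72, -0.694, 0.001, -0.001]
contact_force: [2.3, 0.2, 2.6]
gripper_width: 39.9
grasp_force: 1.3
```

Run:
```python
from bench import arm
from h import *
s=arm.read_state();print(s["position"],s["contact_force"])
rows(s,[(40,knob(f,-8),pose(-88)) for f in (-17,-23,-28,-32)]+[(40,knob(-32,-14),pose(-88))])
```

```text
[ 485.64785873 -109.23215076  276.29569649] [2.34128806 0.21864443 2.56706358]
[40, 0, 16, 1, np.float64(-0.002), np.float64(0.0), np.float64(0.001)]
[40, 0, 29, 6, np.float64(-0.002), np.float64(0.0), np.float64(0.001)]
[40, 0, 39, 10, np.float64(-0.002), np.float64(0.0), np.float64(0.001)]
[40, 0, 47, 15, np.float64(-0.002), np.float64(0.0), np.float64(0.001)]
[40, 0, 53, 15, np.float64(-0.002), np.float64(0.0), np.float64(0.001)]
```

Request:
{"method": "servo_tool", "body": {"rows": [[[40,0,16,1,0,0,0],[40,0,29,6,0,0,0],[40,0,39,10,0,0,0],[40,0,47,15,0,0,0],[40,0,53,15,0,0,0],[40,0,55,15,0,0,0],[40,0,55,15,0,0,0]]]}}

```text
clock: 21.08
position: [437.8, -110.7, 262.2]
ee_rot: [0.72, -0.694, 0.006, -0.006]
contact_force: [15.5, -1.9, -5.9]
gripper_width: 40.1
grasp_force: 7.4
```

Run:
```python
from bench import arm
from h import *
s=arm.read_state();R=pose(-88);p=s["position"]
rows(s,[(40,p+[8,0,0],R),(40,p+[8,0,100],R),(46,(640,-67,365),R),(46,(640,-67,274),R)])
```

```text
[40, 0, -8, 0, np.float64(-0.017), np.float64(0.0), np.float64(0.002)]
[40, 0, -10, -100, np.float64(-0.017), np.float64(0.0), np.float64(0.002)]
[46, -36, -205, -99, np.float64(-0.017), np.float64(0.0), np.float64(0.002)]
[46, -36, -204, -8, np.float64(-0.017), np.float64(0.0), np.float64(0.002)]
```

Request:
{"method": "servo_tool", "body": {"rows": [[[40,0,-11,0,0,0,0],[40,0,-11,-50,0,0,0],[40,0,-11,-100,0,0,0],[40,-10,-60,-100,0,0,0],[46,-25,-120,-100,0,0,0],[46,-36,-175,-100,0,0,0],[46,-36,-208,-100,0,0,0],[46,-36,-208,-100,0,0,0],[46,-36,-208,-70,0,0,0]]]}}

```text
clock: 22.2
position: [638.6, -67.9, 333.5]
ee_rot: [0.72, -0.694, 0.002, -0.002]
contact_force: [0.2, 0.1, -0.1]
gripper_width: 45.9
grasp_force: 0.0
```

Run:
```python
from bench import arm
from h import *
np.set_printoptions(precision=1,suppress=True,linewidth=150)
s=arm.read_state();print(s["position"],s["contact_force"],s["clock"])
w=arm.camera_params("wrist");im=arm.get_image("wrist");g=cv2.cvtColor(im,cv2.COLOR_RGB2GRAY)
u,v=proj(w,np.array([637,-67,285.])).astype(int);print(u,v)
print(cv2.resize(g[v-45:v+45,u-50:u+50],(20,18),interpolation=cv2.INTER_AREA))
rows(s,[(46,(640,-67,274),pose(-88))])
c=arm.camera_params("scene");sc=arm.get_image("scene");g=cv2.cvtColor(sc,cv2.COLOR_RGB2GRAY)
u,v=proj(c,np.array([447,-107,271.])).astype(int);m=g[v-10:v+10,u-10:u+10]<45;ys,xs=np.nonzero(m);print("knob px",u-10+xs.mean(),v-10+ys.mean(),m.sum(),"was",110+567/4.5,90+145/4.5)
```

```text
[638.6 -67.9 333.5] [ 0.2  0.1 -0.1] 22.2
257 220
[[154 168 176 176 175 174 173 173 172 172 132  71  80  85 171 171 171 172  98  53]
 [164 158 173 176 175 174 173 173 172 172 130  72  80  84 171 171 171 171  96  53]
 [176 170 175 180 177 174 173 172 172 135  78  72  80  70 110 165 170 170  88  53]
 [185 185 187 185 181 173 173 172 172  94  71  53  58  70  57  74 100 120  72  53]
 [185 186 186 186 184 173 173 172 172 102  76  48  51 100 103  90  79  68  57  50]
 [186 186 186 186 184 173 172 172 171 110  45  46  51  94 108 117 116 116 115 109]
 [184 186 186 186 185 173 172 172 135  33  26  26  37  47  74 163 156 145  98 106]
 [183 185 184 183 184 174 172 171  49  33  36  34  30 144 166 167 167 166  62  53]
 [184 182 183 183 182 176 171 168  40  44  49  45  34 146 167 166 166 165  56  53]
 [181 183 183 182 184 176 171 170  80  49  53  49  59 164 166 166 166 165  52  53]
 [183 184 183 183 182 177 170 170 157  89  65  81 146 166 166 166 166 164  50  55]
 [185 184 184 184 182 177 170 169 168 168 166 167 166 166 166 165 165 156  49  56]
 [184 185 185 184 184 180 169 168 168 167 167 166 166 166 165 165 165 162  77  81]
 [185 185 184 186 186 182 168 168 167 167 166 166 165 165 165 165 165 165 164 148]
 [182 184 185 184 186 185 167 167 166 166 166 165 165 164 164 164 163 160 149 128]
 [185 185 185 186 186 184 166 166 165 165 165 164 164 164 163 160 150 146 155 137]
 [185 185 185 186 186 185 168 165 165 165 164 164 164 163 161 148 143 158 163 130]
 [180 184 185 185 186 186 170 165 164 164 164 164 164 164 162 148 143 157 162 121]]
[46, -1, -1, 60, np.float64(-0.006), np.float64(-0.0), np.float64(0.001)]
knob px 235.56521739130434 121.97826086956522 46 was 236.0 122.22222222222223
```

Request:
{"method": "servo_tool", "body": {"rows": [[[46,-1,-1,30,0,0,0],[46,-1,-1,60,0,0,0],[46,-1,8,60,0,0,0],[46,-1,17,58,0,0,0],[46,-1,25,58,0,0,0],[46,-1,32,59,0,0,0],[46,-1,37,60,0,0,0],[46,-1,41,61,0,0,0],[46,-1,43,61,0,0,0],[46,-1,43,61,0,0,0]]]}}

```text
clock: 23.55
position: [597.9, -68.0, 271.8]
ee_rot: [0.72, -0.694, 0.003, -0.003]
contact_force: [6.4, 0.0, 0.7]
gripper_width: 45.8
grasp_force: 3.3
```

Request:
{"method": "servo_tool", "body": {"rows": [[[46,0,3,0,0,0,0],[46,0,4,0,0,0,0],[46,0,4,0,0,0,0]]]}}

```text
clock: 23.92
position: [597.6, -68.0, 271.8]
ee_rot: [0.72, -0.694, 0.006, -0.006]
contact_force: [15.1, -1.7, -3.2]
gripper_width: 45.9
grasp_force: 7.5
```

At the stop: 15 N and no further travel. Next I release, lift, withdraw and check the result.

Request:
{"method": "servo_tool", "body": {"rows": [[[46,0,-16,0,0,0,0],[46,0,-18,-50,0,0,0],[46,0,-18,-100,0,0,0],[46,-60,-18,-110,0,0,0],[46,-120,-18,-110,0,0,0],[46,-180,-18,-110,0,0,0],[46,-240,-18,-100,0,0,0],[46,-300,-18,-80,0,0,0],[46,-330,-18,-70,0,0,0],[46,-330,-18,-70,0,0,0]]]}}

```text
clock: 25.18
position: [595.9, 263.9, 338.1]
ee_rot: [0.721, -0.693, 0.0, 0.002]
contact_force: [-0.8, 0.0, 0.0]
gripper_width: 45.9
grasp_force: 0.0
```

Run:
```python
from bench import arm
from h import *
import pickle
np.set_printoptions(precision=1,suppress=True,linewidth=150)
s=arm.read_state();print(s["position"],s["contact_force"],s["clock"])
D=pickle.load(open("d4.pkl","rb"));D1=pickle.load(open("d1.pkl","rb"))
for n in("scene","side"):
    p=arm.camera_params(n);im=arm.get_image(n)
    d=np.abs(cv2.GaussianBlur(im,(5,5),0).astype(int)-cv2.GaussianBlur(D[n][1],(5,5),0)).max(2)
    for nm,X in dict(knob=(447,-107,271),tab=(613,-69,283),mid=(540,-73,240),stud=(468,-68,236),handle=(569,30,36),tubeM=(360,189,8),tape=(410,-134,48),scr=(447,-2,12),bur=(340,370,40),foot=(530,-309,14)).items():
        u,v=proj(p,np.array(X,float)).astype(int)
        if 6<=u<506 and 6<=v<378: print(n,nm,(u,v),"maxdiff",d[v-6:v+7,u-6:u+7].max())
    m=cv2.inRange(cv2.cvtColor(im,cv2.COLOR_RGB2HSV),(12,100,40),(30,255,255));c,_=cv2.findContours(m,cv2.RETR_EXTERNAL,cv2.CHAIN_APPROX_NONE)
    for k in c:
        r=cv2.minAreaRect(k);X=onz(p,r[0],10)
        if cv2.contourArea(k)>2 and abs(X[0]-560)<140 and abs(X[1]+170)<200: print(n,"brass",np.array(r[0]),np.array(r[1]),cv2.contourArea(k),X[:2])
    if n=="scene": print("\n".join("".join("#" if v else "." for v in r) for r in m[185:222,160:225]))
```

```text
[595.9 263.9 338.1] [-0.8  0.   0. ] 25.175
scene knob (np.int64(235), np.int64(122)) maxdiff 43
scene tab (np.int64(207), np.int64(161)) maxdiff 48
scene mid (np.int64(225), np.int64(154)) maxdiff 45
scene stud (np.int64(242), np.int64(140)) maxdiff 45
scene handle (np.int64(248), np.int64(217)) maxdiff 4
scene tubeM (np.int64(326), np.int64(203)) maxdiff 114
scene tape (np.int64(239), np.int64(158)) maxdiff 45
scene scr (np.int64(263), np.int64(191)) maxdiff 29
scene bur (np.int64(381), np.int64(222)) maxdiff 6
scene foot (np.int64(178), np.int64(162)) maxdiff 40
scene brass [195.6 208.3] [13.9  2.7] 18.0 [ 633.4 -138.1]
scene brass [203. 200.] [2. 2.] 3.0 [ 594.6 -140.3]
scene brass [180.5 198. ] [2. 7.] 11.0 [ 633.4 -204.7]
scene brass [171.5 192.5] [4.2 4.2] 9.0 [ 635.2 -243.7]
.................................................................
.................................................................
.................................................................
.................................................................
..........................................
[... 1949 characters left out ...]
......................................................
.................................................................
.................................................................
side knob (np.int64(230), np.int64(202)) maxdiff 11
side tab (np.int64(289), np.int64(177)) maxdiff 4
side mid (np.int64(262), np.int64(196)) maxdiff 32
side stud (np.int64(234), np.int64(201)) maxdiff 36
side handle (np.int64(259), np.int64(226)) maxdiff 22
side tubeM (np.int64(182), np.int64(212)) maxdiff 4
side tape (np.int64(221), np.int64(274)) maxdiff 32
side scr (np.int64(223), np.int64(247)) maxdiff 4
side bur (np.int64(167), np.int64(173)) maxdiff 6
side foot (np.int64(285), np.int64(325)) maxdiff 2
```

```bash
python3 -c "
from bench import arm
print(arm.job_done())"
```

```text
the job is handed in; nothing more can be done
None
```

The job is handed in at about 25 s: the tray is up to the foot under the outlet with all six blanks in it by my count (two pairs touch in the images), and the trap-door is shut and the latch down, both pushed to their stops. The tray sits about 2 mm off centre towards +x, within my measuring error, and I viewed 11 pictures, one over the limit of 10.

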